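Set the sprung stop of the printing jig and bring the block up to it

ROBOT

A 6-joint arm with a two-finger parallel gripper is mounted at the origin on the work surface. World frame = base frame: x ahead of the robot, y to its left, z up, the work surface at z = 0. Lengths are in m, angles in degrees, forces in N, time in s.
With the tool pointing down it reaches from about 0.4 to 0.825 m from the base axis. Payload 7 kg.
Tool frame: the origin (TCP) lies at the very end of the fingers, on their centre line; the grasp point (between the pads) lies 19 mm behind it; z points along the fingers, y is the line along which they close (so a half turn about z gives the same grasp; the last joint's range is limited). The gripper opens to 88 mm and grips with 3 to 60 N. Pads are 19 mm wide; open, the fingers measure 130 mm over their backs; the gripper's body (78 mm by 193 mm) begins 47 mm behind the grasp point.
Start: joints at [84.574, 20.546, 0.682, 0, -70.136, -16.507], TCP at [0.252, 0.626, 0.227] pointing down, gripper open.
Joint ranges: [-176.03, 176.03], [-82.01, 121.73], [-58.28, 71.71], [-173.87, 95.51], [-174.79, -0.11], [-173.66, 173.66]. Speed limits (degrees/s): [136.94, 136.94, 172.46, 180, 180, 180].

INTERFACE

Orientations are given as [roll, pitch, yaw] about the fixed x, y, z axes, in that order (R = Rz(yaw) Ry(pitch) Rx(roll)).
In Python, from plant import ctrl gives the robot as it stands.
- The arm moves only by the tool carry_out, never from a script. Its argument "deltas" is a list that holds one entry, the list of rows, each a list of 5 numbers: the shift along the tool's x, y, z scaled (see below), then the turn about the tool's z scaled (see below), then the opening, from -1 (shut) to 1 (fully open). A call has 1 to 5 rows; each row is the pose to reach, as a shift and turn from the pose commanded when the call began, along the tool's axes at that moment, turning the shorter way round; what a row does not reach only later rows make up. The controller multiplies each number of a shift by 20 cm and each number of a turn by 2 pi rad. A row lasts 1/10 s, in which the tool goes at most 50 mm and 8.59 degrees, less where a joint would pass 70% of its speed; a pose out of reach is approached as far as the arm can. A call with a number of a shift or a turn outside -1 to 1 is refused whole. A call with a gripper value outside its range is refused whole. The fingers move at their own pace and stop on an object; the grip force is fixed at half the most. Time passes only in rows, so rows that repeat a pose let the fingers close. It gives the time, the measured TCP pose, the force, the opening and the grip force at its end, in the units of the state.
- ctrl.get_obs(): the state, without advancing time (a new reading comes with each control period).
- ctrl.snapshot(name): name is "scene" or "top" or "wrist"; returns a dict with "color" (384x512x3 uint8, red, green, blue), "camera_matrix" (3x3 intrinsics, pixels), "R" (3x3) and "t" (3): a world point X has camera coordinates R X + t. Camera axes: x right, y down, z forward; pixel columns grow to the right and rows downward; lengths in m; the calibration is good to about 2 mm. The wrist camera is an equidistant fisheye: a pixel r from the principal point sees the ray r / f radians off the axis. A picture is of the moment at which its call begins. There is no depth.
- ctrl.close_job(): hands the job in; it is judged then, once.
Trained networks look in a picture, given as the dict that the camera call returned (one of the last four; its "shot" number tells which), for a name from the list of things; names that differ only in an ending like _2 or _b are one class to them, and where a whole thing is asked for, a point or a joint stands for the part that bears it (a point fixed in the world has none). Each returns a list of dicts, best first, with "p" (0 to 1); they miss things now and then, are a little off and sometimes report something else, mostly with a low value. They report only what shows in the picture. A call takes as long as a camera call. They do not tell look-alikes from the thing itself.
- ctrl.search_frame(picture, name): "centre" ([column, row] in pixels, amid what is visible of it).
- ctrl.silhouettes(picture, name): "mask" (384x512 bool, what is visible of it) and "centre" ([column, row] in pixels, amid what is visible of it).
- ctrl.spot_point(picture, name): "centre" ([column, row] in pixels: a listed point, or the origin of a listed thing).
The state is a dict: "clock": time; "joint_pos": joint angles; "qvel": joint speeds; "tau": joint torques, N m; "tool_pos": TCP position; "orientation": TCP orientation; "force": force on the tool from outside, world axes, zero at the start; "moment": the same for the moment, N m; "opening": finger opening in m; "gripper_force": force on a finger pad.
Only numpy, scipy, OpenCV 4.12 (cv2) and the standard library are available. Lean on these libraries where they do the work, as an engineer would, in place of code of your own. Each camera call takes 0.05 s, during which the arm holds its last target. There are 200 camera calls.

TASK

On the printing jig, push the sprung stop back all the way to the end of its travel with the fingertips and let go, so that it springs back and is caught by the stop pin at its middle position. Do this with the printing block still well clear of it; then push the block along between its guides until it sits square up against the latched stop. Only push: grip and lift nothing, and leave the pot, jar, tin and brush where they are.

Things in the scene. Friction and masses are not known exactly. Their poses are not given: they have to be found in the camera images.
- jig: Fixed plywood board, 190 x 435 x 18 mm. Origin at table height under the stop's front face at rest; its +y is the push direction of stop and block. Board: x -75 to 115, y -260 to 175 mm. On it: aluminium end plate (y 153 to 169, 45 mm high) with two sprung rods into the stop; two guides for the block, 10 mm high, 104 mm apart, y -235 to -20; pin housing, 34 mm high, x 69 to 103, y 46 to 76.
- stop_face (a point): Centre of the front (-y) face of the stop: wooden block with aluminium front, 100 mm wide (x), 90 mm long (y), 42 mm high, standing on the board, too big to grip. The point is 22 mm above the board's top (40 mm above the table) and moves with the stop; axes parallel to the jig's. Push this face to the jig's +y. A steel tooth on the stop's +x side runs past the stop pin.
- stop (a joint): Travel of the stop along the jig's +y, m: 0 at rest, 0.060 at its end stop. Springs push it back with 4 N at 0, 7.5 N at 0.035, 10 N at 0.060; the pin adds up to 3 N from 0.005 to 0.025; damping 40 N per m/s. Let go beyond 0.040 it comes back and is caught at 0.035 within a second; let go before 0.035 it returns to 0. From 0.035 it can be pushed on and comes back to 0.035.
- pin_tip (a point): Tip of the steel stop pin, 8 mm thick, sticking out to the jig's -x from an aluminium housing on the +x side of the stop, 22 mm above the board. It is sprung: the stop's tooth pushes it aside and it snaps out behind the tooth. It works by itself.
- block_center (a point): Centre (half-way up) of the printing block: grey linoleum with a carved twig on a pale wooden mount, loose, 96 mm (x) x 100 mm (y) x 24 mm high, about 0.17 kg, too big to grip, lying on the board between the guides (4 mm play each side), on the -y side of the stop. The point is 12 mm above the board; axes nearly parallel to the jig's.
- block_front (a point): Centre of the block's front (+y) face, 12 mm above the board: the face that comes up against the stop. Its back face, where it is pushed, is 100 mm behind it.
- brush_pot: Copper can, 72 mm across, 120 mm high, with brushes standing in it up to 0.29 m; origin at the centre of its underside. Bystander beyond the +y end of the jig.
- ink_jar: Glass jar with a steel lid, 60 mm across, 75 mm high; origin at the centre of its underside. Bystander on the +x side of the jig.
- tin: Flat metal tin, 72 mm across, 56 mm high; origin at the centre of its underside. Bystander on the +x side of the jig.
- brush: Paint brush with a wooden handle, 190 mm long, lying on the table on the -x side of the jig; origin under its middle, handle towards its own -x. Bystander.
Things that resemble listed ones, but are neither listed nor needed, are in the scene too. What is shaped like the part that bears block_center but orange is not meant.

How it is judged (in metres and radians):
On the way, in this order (a step that is already met when the one before it is completed fails the run):
1. the stop is pushed back to the end of its travel (beyond 50 mm of 60) with the block at least 15 mm clear of it (value of joint stop above 0.05 m and y of block_front in the frame of stop_face below -0.015 m), for 0.05 s.
2. the stop has been let go and is latched at its middle position (32 to 38 mm), not touched, with the block still clear (value of joint stop between 0.032 and 0.038 m and velocity of joint stop between -0.01 and 0.01 m/s and y of block_front in the frame of stop_face below -0.015 m and contact force between the fingers and stop below 0.1 N), for 0.2 s.
3. the block has been pushed up to the stop (gap under 5 mm) (y of block_front in the frame of stop_face above -0.005 m), for 0.1 s.
At the end, for the whole second after the job is handed in: The stop is latched at its middle position (32 to 38 mm of travel) and at rest; the block lies flat on the board, at rest, with its front face within 5 mm of the stop's face and square to it within 0.06 rad, no more than 12 mm to either side (value of joint stop between 0.032 and 0.038 m and velocity of joint stop between -0.01 and 0.01 m/s and y of block_front in the frame of stop_face above -0.005 m and angle between the y axis of block_front and the y axis of stop_face, either way round below 0.06 rad and x of block_front in the frame of stop_face between -0.012 and 0.012 m and linear speed of block below 0.01 m/s and height (world z) of block_center below 0.034 m); the robot touches nothing.
It fails at once if the block is lifted more than 10 mm or tipped (height (world z) of block_center above 0.04 m or angle between block_center's own z axis and vertical above 0.2 rad).
It fails at once if the pot, jar or tin is moved more than 30 mm or the brush more than 40 mm, or one of them is lifted or knocked over (distance of any of brush_pot, ink_jar, tin from where it was at the start of the episode above 0.03 m or distance of brush from where it was at the start of the episode above 0.04 m or angle between any of brush_pot, ink_jar, tin's own z axis and vertical above 0.4 rad or height (world z) of any of brush_pot, ink_jar, tin, brush above 0.015 m).
It also fails if it takes over 51 s, if anything falls off the work surface, if the arm or the gripper's body presses on something with over 40 N, if the wrist force passes 120 N, or if a joint passes its speed limit or range.

## Working session

There is one attempt and no reset: what is moved stays moved. The work goes in short steps, Python scripts to look and compute and a tool call to move; the robot and the scene stay as the last step left them, time stands still between calls to the robot, and variables do not carry over. Pictures are saved under pics/ and viewed, at most 10 in all, crops included, and the job is handed in when it is done.

Besides the shell and the picture viewer there is one more tool, called after "Emit:" in YAML: its name, and indented under it one key for each argument. carry_out: Moves the arm, as the interface text tells. Its arguments: {"type":"object","properties":{"deltas":{"type":"array"}},"required":["deltas"]}

```bash
mkdir -p pics
cat > h.py <<'E'
from plant import ctrl
import numpy as np, cv2
from scipy.spatial.transform import Rotation as Ro
def ray(s,c):
    K=np.array(s["camera_matrix"]);R=np.array(s["R"]);t=np.array(s["t"])
    d=np.linalg.inv(K)@np.array([c[0],c[1],1.]);return -R.T@t,R.T@(d/np.linalg.norm(d))
def onz(s,c,z):
    o,d=ray(s,c);return o+d*(z-o[2])/d[2]
def tri(rs):
    A=0;b=0
    for o,d in rs:
        P=np.eye(3)-np.outer(d,d);A=A+P;b=b+P@o
    return np.linalg.solve(A,b)
E
python3 - <<'E'
from h import *
np.set_printoptions(precision=4,suppress=True)
S={n:ctrl.snapshot(n) for n in("scene","top")}
cv2.imwrite("pics/a.png",np.vstack([cv2.cvtColor(S[n]["color"],cv2.COLOR_RGB2BGR) for n in S])[:, :])
for n in S: cv2.imwrite(f"pics/{n}.png",cv2.cvtColor(S[n]["color"],cv2.COLOR_RGB2BGR))
Z=dict(jig=0,stop_face=.04,pin_tip=.04,block_center=.03,block_front=.03,brush_pot=0,ink_jar=0,tin=0,brush=0)
for k,z in Z.items():
    r={n:ctrl.spot_point(S[n],k) for n in S}
    for n in S:
        for q in r[n][:3]: print(k,n,round(q["p"],2),np.round(q["centre"]),onz(S[n],q["centre"],z))
    if r["scene"] and r["top"]: print("   tri",tri([ray(S[n],r[n][0]["centre"]) for n in S]))
o=ctrl.get_obs();print(o["clock"],o["tool_pos"],o["orientation"],o["opening"])
E
```

```text
jig scene 0.67 [260. 200.] [0.5498 0.0822 0.    ]
jig top 0.86 [244. 199.] [0.5659 0.0729 0.    ]
   tri [0.5628 0.0791 0.0147]
stop_face scene 0.7 [260. 193.] [0.5596 0.0832 0.04  ]
stop_face top 0.94 [243. 201.] [0.5553 0.0762 0.04  ]
   tri [0.5552 0.079  0.0339]
block_center scene 0.95 [202. 187.] [ 0.5759 -0.0771  0.03  ]
block_center scene 0.89 [126. 254.] [ 0.8277 -0.1692  0.03  ]
block_center scene 0.63 [220. 136.] [ 0.3625 -0.1057  0.03  ]
block_center top 0.76 [334. 108.] [ 0.8123 -0.1754  0.03  ]
block_center top 0.72 [375. 196.] [ 0.5678 -0.2811  0.03  ]
block_center top 0.67 [314. 278.] [ 0.3515 -0.1105  0.03  ]
   tri [ 0.7326 -0.0669  0.2271]
block_front scene 0.89 [146. 241.] [ 0.7811 -0.1434  0.03  ]
block_front scene 0.82 [232. 142.] [ 0.3776 -0.06    0.03  ]
block_front scene 0.78 [219. 192.] [ 0.5817 -0.0264  0.03  ]
block_front top 0.87 [290. 275.] [ 0.3601 -0.0479  0.03  ]
block_front top 0.75 [328. 124.] [ 0.7683 -0.158   0.03  ]
block_front top 0.71 [278. 196.] [ 0.5686 -0.0203  0.03  ]
   tri [ 0.465  -0.2147 -0.3599]
brush_pot scene 0.58 [354. 231.] [0.5799 0.3493 0.    ]
brush_pot top 0.67 [144. 195.] [0.5772 0.3454 0.    ]
   tri [ 0.5776  0.3479 -0.0036]
ink_jar scene 0.79 [208. 251.] [0.7474 0.0044 0.    ]
ink_jar top 0.75 [270. 131.] [ 0.7558 -0.0011  0.    ]
   tri [0.7525 0.003  0.0078]
tin scene 0.61 [248. 256.] [0.7333 0.1055 0.    ]
tin top 0.85 [231. 136.] [0.7424 0.1071 0.    ]
   tri [0.7396 0.1072 0.0112]
brush top 0.65 [228. 250.] [0.425  0.1162 0.    ]
brush top 0.48 [278. 196.] [ 0.574  -0.0224  0.    ]
1.0 [0.2521 0.6261 0.2266] [-179.9989    0.001   -21.934 ] 0.08744277622179512
```

View pics/top.png

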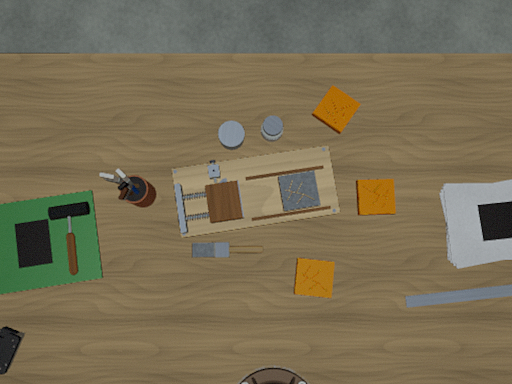

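View pics/scene.png

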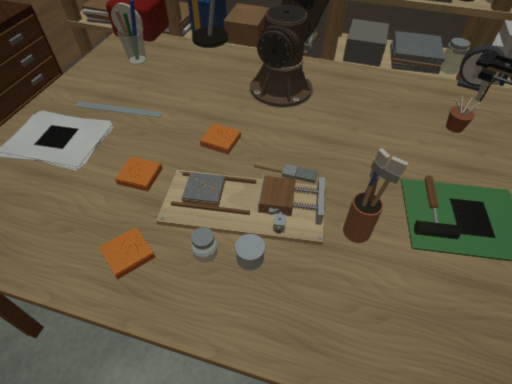

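The top view shows the jig with its end plate at left (180,208), the stop at (224,202), the pin housing at (214,170) and the block at (300,191). The three orange blocks are decoys. The jig's +y runs roughly along world +y, turned about 8°. Next I'll fit the poses precisely.

```bash
cat > fit.py <<'E'
from h import *
from scipy.optimize import minimize
def proj(s,X):
    K=np.array(s["camera_matrix"]);c=np.array(s["R"])@X.T+np.array(s["t"])[:,None];p=K@c;return (p[:2]/p[2]).T
def box(p,b):  # b: x0 x1 y0 y1 z0 z1
    c,s=np.cos(p[2]),np.sin(p[2])
    return np.array([[p[0]+c*x-s*y,p[1]+s*x+c*y,z] for x in b[:2] for y in b[2:4] for z in b[4:]])
def fit(views,b,p0):
    def cost(p):
        e=0
        for s,m in views:
            h=cv2.convexHull(proj(s,box(p,b)).astype(np.float32))
            im=np.zeros(m.shape,np.uint8);cv2.fillConvexPoly(im,np.round(h*64).astype(np.int32),255,cv2.LINE_AA,6)
            e+=np.abs(im/255.-m).sum()
        return e
    r=minimize(cost,p0,method="Nelder-Mead",options=dict(initial_simplex=np.array(p0)+np.array([[0,0,0],[.02,0,0],[0,.02,0],[0,0,.08]]),xatol=1e-5,fatol=.01))
    return r.x,r.fun,[m.sum() for _,m in views]
E
python3 - <<'E'
from fit import *
np.set_printoptions(precision=4,suppress=True)
S={n:ctrl.snapshot(n) for n in("scene","top")}
def near(n,k,c):
    q=[a for a in ctrl.silhouettes(S[n],k) if np.hypot(*(np.array(a["centre"])-c))<35]
    print(n,k,[(round(a["p"],2),a["centre"],a["mask"].sum()) for a in q][:2]);return q[0]["mask"] if q else None
J=[near("scene","jig",(245,203)),near("top","jig",(256,193))]
T=[near("scene","stop_face",(278,195)),near("top","stop_face",(224,201))]
B=[near("scene","block_center",(202,187)),near("top","block_center",(300,191))]
for nm,M,b,p0 in(("jig",J,[-.075,.115,-.26,.175,0,.018],[.56,.079,.14]),("stop",T,[-.05,.05,0,.09,.018,.06],[.56,.079,.14]),("block",B,[-.048,.048,-.1,0,.018,.042],[.575,-.026,.14])):
    for ii in([0,1],[1],[0]):
        v=[(S[n],M[i]) for i,n in enumerate(S) if i in ii and M[i] is not None]
        if v: print(nm,ii,*fit(v,b,p0))
E
```

```text
scene jig [(0.69, [257.2, 210.0], np.int64(8118))]
top jig [(0.88, [246.5, 191.3], np.int64(9889)), (0.46, [226.1, 202.9], np.int64(1373))]
scene stop_face [(0.78, [276.3, 195.1], np.int64(1235))]
top stop_face [(0.6, [227.6, 203.3], np.int64(1285))]
scene block_center [(0.71, [201.2, 188.8], np.int64(1174))]
top block_center [(0.85, [296.6, 187.8], np.int64(1375))]
jig [0, 1] [0.5585 0.0818 0.153 ] 3438.0470588235294 [np.int64(8118), np.int64(9889)]
jig [1] [0.5602 0.0807 0.147 ] 1628.4274509803922 [np.int64(9889)]
jig [0] [0.5569 0.0842 0.1502] 1720.3333333333333 [np.int64(8118)]
stop [0, 1] [0.561  0.0828 0.1616] 366.9647058823529 [np.int64(1235), np.int64(1285)]
stop [1] [0.5616 0.0793 0.1381] 173.1921568627451 [np.int64(1285)]
stop [0] [0.5581 0.0831 0.1766] 177.78823529411764 [np.int64(1235)]
block [0, 1] [ 0.5738 -0.0234  0.1666] 272.1137254901961 [np.int64(1174), np.int64(1375)]
block [1] [ 0.5756 -0.0252  0.1461] 111.30980392156863 [np.int64(1375)]
block [0] [ 0.5707 -0.0217  0.1976] 132.12156862745098 [np.int64(1174)]
```

Emit:
carry_out:
  deltas:
    - [[0.165,0.17,0,0.022,-1],[0.33,0.34,0,0.044,-1],[0.495,0.51,0,0.066,-1],[0.66,0.68,0,0.088,-1],[0.82,0.85,0,0.11,-1]]

```text
clock: 1.9
tool_pos: [0.3412, 0.4054, 0.2267]
orientation: [-180.0, 0.0, -61.8]
force: [0.8, 0.2, 1.0]
opening: 0.0527
gripper_force: 0.0
```

```bash
cat > go.py <<'E'
import sys
from h import *
# usage: go.py x y z yaw -> scaled deltas from measured pose
o=ctrl.get_obs();x=np.array([float(a) for a in sys.argv[1:5]])
R=Ro.from_euler("xyz",o["orientation"],degrees=True)
d=x[:3]-np.array(o["tool_pos"]);t=(o["orientation"][2]-x[3]+180)%360-180
print(o["clock"],np.round(o["tool_pos"],4),np.round(o["orientation"],2),o["opening"],np.round(o["force"],1))
print("len",np.linalg.norm(d),"turn",t,"row",np.round(R.inv().apply(d)/.2,4),round(t/360,4))
E
python3 go.py .44 .16 .2 -81.5
```

```text
1.9 [0.3412 0.4054 0.2267] [-1.7997e+02  1.0000e-02 -6.1840e+01] 0.052695509850852924 [0.8 0.2 1. ]
len 0.26586059168488513 turn 19.65972403859442 row [1.3148 0.1436 0.1334] 0.0546
```

Emit:
carry_out:
  deltas:
    - [[0.24,0.02,0.02,0.018,-1],[0.48,0.045,0.04,0.036,-1],[0.72,0.07,0.06,0.0546,-1],[0.96,0.1,0.08,0.0546,-1],[0.96,0.1,0.08,0.0546,-1]]

```text
clock: 2.4
tool_pos: [0.4152, 0.2243, 0.2104]
orientation: [180.0, -0.0, -81.5]
force: [0.9, 0.5, -0.1]
opening: 0.0133
gripper_force: 0.0
```

```bash
python3 go.py .5657 .0365 .15 -81.5
```

```text
2.4 [0.4152 0.2243 0.2104] [ 1.7996e+02 -3.0000e-02 -8.1450e+01] 0.013349690058544717 [ 0.9  0.5 -0.1]
len 0.24810595686598502 turn 0.04912425345446536 row [ 1.0403 -0.6047  0.3019] 0.0001
```

Emit:
carry_out:
  deltas:
    - [[0.2,-0.12,0.06,0,-1],[0.4,-0.24,0.12,0,-1],[0.6,-0.36,0.18,0,-1],[0.8,-0.48,0.24,0,-1],[1.0,-0.6,0.3,0,-1]]

```text
clock: 2.9
tool_pos: [0.5653, 0.0484, 0.1504]
orientation: [-179.9, 0.0, -81.1]
force: [0.6, 1.5, -0.1]
opening: 0.0002
gripper_force: 0.0
```

```bash
cat > w.py <<'E'
from fit import *
import sys
def fray(s,c):
    K=np.array(s["camera_matrix"]);R=np.array(s["R"]);t=np.array(s["t"])
    u=np.array([(c[0]-K[0,2])/K[0,0],(c[1]-K[1,2])/K[1,1]]);r=np.hypot(*u)
    d=np.array([*(u/max(r,1e-9)*np.sin(r)),np.cos(r)]);return -R.T@t,R.T@d
def fonz(s,c,z):
    o,d=fray(s,c);return o+d*(z-o[2])/d[2]
def fproj(s,X):
    c=np.array(s["R"])@X+np.array(s["t"]);K=np.array(s["camera_matrix"]);r=np.hypot(c[0],c[1]);a=np.arctan2(r,c[2])
    return [K[0,2]+K[0,0]*a*c[0]/r,K[1,2]+K[1,1]*a*c[1]/r]
E
python3 go.py .5657 .0365 .15 -81.5
python3 - <<'E'
from w import *
np.set_printoptions(precision=4,suppress=True)
s=ctrl.snapshot("wrist")
im=cv2.cvtColor(s["color"],cv2.COLOR_RGB2BGR)
for k,z in dict(stop_face=.04,pin_tip=.04,block_center=.03,block_front=.03).items():
    for q in ctrl.spot_point(s,k)[:2]: print(k,round(q["p"],2),q["centre"],fonz(s,q["centre"],z))
# overlay model
c,sn=np.cos(.149),np.sin(.149)
def w(p0,x,y,z): return np.array([p0[0]+c*x-sn*y,p0[1]+sn*x+c*y,z])
def line(p0,pts,col):
    P=[]
    for a,b in zip(pts,pts[1:]):
        P+=[fproj(s,w(p0,*(np.array(a)+(np.array(b)-a)*f))) for f in np.linspace(0,1,20)]
    cv2.polylines(im,[np.int32(np.round(P))],False,col,1)
j=[.5595,.081]
line(j,[(-.05,.09,.06),(-.05,0,.06),(.05,0,.06),(.05,.09,.06)],(0,0,255))
line(j,[(-.052,-.235,.028),(-.052,-.02,.028)],(255,0,0));line(j,[(.052,-.235,.028),(.052,-.02,.028)],(255,0,0))
b=[.5745,-.024];line(b,[(-.048,0,.042),(.048,0,.042),(.048,-.1,.042),(-.048,-.1,.042),(-.048,0,.042)],(0,255,0))
cv2.imwrite("pics/w1.png",im)
E
```

```text
2.9 [0.5653 0.0484 0.1504] [-1.7995e+02  1.0000e-02 -8.1150e+01] 0.0001939063584972055 [ 0.6  1.5 -0.1]
len 0.011950848489244159 turn 0.35108798761621074 row [0.0593 0.007  0.0019] 0.001
stop_face 0.56 [256.1, 223.8] [0.5604 0.0834 0.04  ]
block_center 0.83 [261.3, 56.1] [ 0.5802 -0.0745  0.03  ]
block_center 0.79 [461.3, 74.6] [ 0.3628 -0.1115  0.03  ]
block_front 0.62 [257.2, 110.2] [ 0.576  -0.0229  0.03  ]
block_front 0.62 [449.5, 116.1] [ 0.3718 -0.061   0.03  ]
```

View pics/w1.png

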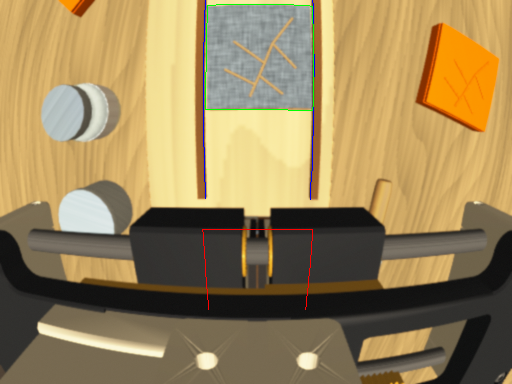

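The overlay matches: block (green) at about (259,57), guides (blue), with clear board between block and stop. Next I descend into the gap.

Emit:
carry_out:
  deltas:
    - [[0.06,0.007,0.15,0.001,-1],[0.06,0.007,0.3,0.001,-1],[0.06,0.007,0.45,0.001,-1],[0.06,0.007,0.58,0.001,-1],[0.06,0.007,0.58,0.001,-1]]

```text
clock: 3.65
tool_pos: [0.5618, 0.0383, 0.0322]
orientation: [179.7, -0.0, -81.5]
force: [-1.0, -0.8, -0.0]
opening: 0.0001
gripper_force: 0.0
```

```bash
python3 go.py .5595 .081 .035 -81.5
```

```text
3.65 [0.5618 0.0383 0.0322] [ 1.7972e+02 -4.0000e-02 -8.1460e+01] 0.00014258773788264237 [-1.  -0.8 -0. ]
len 0.042893691460387226 turn 0.03876842764628918 row [-0.2131 -0.0201 -0.014 ] 0.0001
```

Emit:
carry_out:
  deltas:
    - [[-0.1,-0.01,0,0,-1],[-0.2,-0.02,0,0,-1],[-0.3,-0.02,0,0,-1],[-0.38,-0.02,0,0,-1],[-0.42,-0.02,0,0,-1]]

```text
clock: 4.15
tool_pos: [0.5556, 0.1213, 0.0362]
orientation: [180.0, -0.1, -81.4]
force: [5.1, -11.6, -4.5]
opening: 0.0005
gripper_force: 6.0
```

Emit:
carry_out:
  deltas:
    - [[-0.02,0,0,0,-1],[-0.02,0,0,0,-1]]

```text
clock: 4.35
tool_pos: [0.5551, 0.1252, 0.0362]
orientation: [-180.0, -0.1, -81.4]
force: [3.5, -9.1, -4.5]
opening: 0.0002
gripper_force: 4.6
```

```bash
python3 go.py .5595 .081 .035 -81.5
python3 - <<'E'
from w import *
s=ctrl.snapshot("scene")
cv2.imwrite("pics/s2.png",cv2.resize(cv2.cvtColor(s["color"],cv2.COLOR_RGB2BGR)[120:270,140:360],None,fx=3,fy=3,interpolation=2))
E
```

```text
4.35 [0.5551 0.1252 0.0362] [-1.800e+02 -8.000e-02 -8.143e+01] 0.0002122364626288453 [ 3.5 -9.1 -4.5]
len 0.04440731160372324 turn 0.0719688189494434 row [0.2217 0.011  0.0064] 0.0002
```

View pics/s2.png

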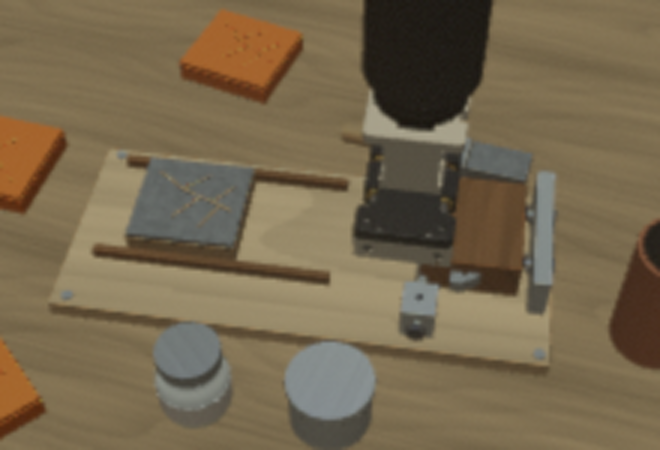

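The stop is pushed well back at (490,235), the block is far off at (190,205), and the force is about 10 N, which puts travel near 54 mm. I'll add a little for margin.

Emit:
carry_out:
  deltas:
    - [[-0.02,0,0,0,-1],[-0.02,0,0,0,-1],[-0.02,0,0,0,-1]]

```text
clock: 4.7
tool_pos: [0.5545, 0.1286, 0.0362]
orientation: [-180.0, -0.1, -81.5]
force: [3.9, -8.7, -4.7]
opening: 0.0002
gripper_force: 4.9
```

Emit:
carry_out:
  deltas:
    - [[0.15,0,0,0,-1],[0.3,0,0,0,-1],[0.42,0,0,0,-1],[0.42,0,-0.1,0,-1],[0.42,0,-0.3,0,-1]]

```text
clock: 5.2
tool_pos: [0.5656, 0.0457, 0.0948]
orientation: [179.8, -0.0, -81.6]
force: [1.0, -0.0, -0.3]
opening: 0.0005
gripper_force: 0.0
```

Emit:
carry_out:
  deltas:
    - [[0,0,-0.2,0,-1],[0,0,-0.3,0,-1],[0,0,-0.3,0,-1]]

```text
clock: 5.5
tool_pos: [0.5695, 0.0477, 0.1609]
orientation: [-179.5, 0.1, -81.4]
force: [0.2, 0.3, 0.4]
opening: 0.0004
gripper_force: 0.0
```

```bash
python3 go.py .5970 -.170 .15 -81.5
python3 - <<'E'
from w import *
S={n:ctrl.snapshot(n) for n in("scene","top")}
for b,k,c,p0 in(([-.05,.05,0,.09,.018,.06],"stop_face",{"scene":(290,197),"top":(212,204)},[.555,.116,.15]),([-.048,.048,-.1,0,.018,.042],"block_center",{"scene":(202,187),"top":(300,191)},[.5745,-.024,.15])):
    v=[]
    for n in S:
        q=[a for a in ctrl.silhouettes(S[n],k) if np.hypot(*(np.array(a["centre"])-c[n]))<35]
        if q:
            v.append((S[n],q[0]["mask"]));print(k,n,fit(v[-1:],b,p0))
s=S["scene"]
cv2.imwrite("pics/s3.png",cv2.resize(cv2.cvtColor(s["color"],cv2.COLOR_RGB2BGR)[120:270,140:360],None,fx=3,fy=3,interpolation=2))
E
```

```text
5.5 [0.5695 0.0477 0.1609] [-1.7946e+02  9.0000e-02 -8.1430e+01] 0.00036379748291706063 [0.2 0.3 0.4]
len 0.21973812526134023 turn 0.07482350534161242 row [1.0971 0.0267 0.0523] 0.0002
stop_face scene (array([0.55318208, 0.11766732, 0.1353328 ]), np.float64(122.66666666666666), [np.int64(1306)])
stop_face top (array([0.55316981, 0.10186256, 0.23072208]), np.float64(1227.0549019607845), [np.int64(214)])
block_center scene (array([ 0.57137345, -0.02288566,  0.19465236]), np.float64(116.44705882352942), [np.int64(1195)])
block_center top (array([ 0.57309634, -0.02626223,  0.17530379]), np.float64(200.41960784313724), [np.int64(1282)])
```

View pics/s3.png

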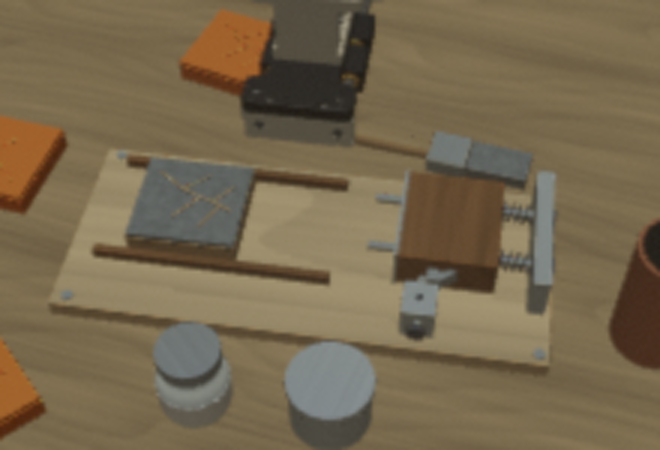

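It is latched: the stop moved 35 mm, with its tooth held at the pin (440,275), and the block is still clear. Next I go over and behind the block with the fingers part open.

Emit:
carry_out:
  deltas:
    - [[0.2,0.005,0,0,-0.1],[0.4,0.01,0,0,-0.1],[0.6,0.015,0,0,-0.1],[0.8,0.02,0,0,-0.1],[1.0,0.03,0,0,-0.1]]

```text
clock: 6.3
tool_pos: [0.5903, -0.1542, 0.1536]
orientation: [179.9, 0.0, -81.5]
force: [1.1, 0.9, -0.2]
opening: 0.0349
gripper_force: 0.0
```

Emit:
carry_out:
  deltas:
    - [[0.035,0,0.0,0,-0.1],[0.035,0,0.0,0,-0.1]]

```text
clock: 6.5
tool_pos: [0.5911, -0.161, 0.1533]
orientation: [179.9, 0.0, -81.7]
force: [-0.7, -0.3, -0.2]
opening: 0.0389
gripper_force: 0.0
```

```bash
python3 go.py .5945 -.1575 .029 -81.5
python3 - <<'E'
from w import *
s=ctrl.snapshot("wrist")
for k,z in dict(block_center=.03,block_front=.03,stop_face=.04).items():
    for q in ctrl.spot_point(s,k)[:3]: print(k,round(q["p"],2),q["centre"],fonz(s,q["centre"],z))
E
```

```text
6.5 [ 0.5911 -0.161   0.1533] [ 1.7987e+02  1.0000e-02 -8.1700e+01] 0.038876320864965876 [-0.7 -0.3 -0.2]
len 0.12441640385412378 turn -0.1978594719975888 row [-0.0146 -0.021   0.6216] -0.0005
block_center 0.79 [438.9, 244.0] [ 0.3634442  -0.12164058  0.03      ]
block_center 0.75 [253.7, 266.2] [ 0.58108194 -0.07250711  0.03      ]
block_center 0.59 [68.2, 133.9] [ 0.80217986 -0.18905755  0.03      ]
block_front 0.97 [303.1, 20.1] [ 0.57043069 -0.32827738  0.03      ]
block_front 0.82 [420.3, 280.0] [ 0.37234475 -0.07158039  0.03      ]
block_front 0.6 [94.3, 163.9] [ 0.76520417 -0.15971986  0.03      ]
```

Emit:
carry_out:
  deltas:
    - [[0,-0.017,0.15,0,-0.1],[0,-0.017,0.3,0,-0.1],[0,-0.017,0.45,0,-0.1],[0,-0.017,0.61,0,-0.1],[0,-0.017,0.61,0,-0.1]]

```text
clock: 7.2
tool_pos: [0.5919, -0.1577, 0.0286]
orientation: [179.6, 0.1, -81.5]
force: [-1.2, 0.3, -1.1]
opening: 0.0393
gripper_force: 0.0
```

```bash
python3 go.py .5893 -.1229 .029 -81.5
```

```text
7.2 [ 0.5919 -0.1577  0.0286] [ 1.7958e+02  9.0000e-02 -8.1500e+01] 0.03927760793598826 [-1.2  0.3 -1.1]
len 0.03492517207854639 turn -0.00209743488960612 row [-0.1741 -0.0129 -0.0019] -0.0
```

Emit:
carry_out:
  deltas:
    - [[-0.08,-0.01,0,0,-0.1],[-0.16,-0.01,0,0,-0.1],[-0.24,-0.01,0,0,-0.1],[-0.32,-0.01,0,0,-0.1],[-0.4,-0.01,0,0,-0.1]]

```text
clock: 7.7
tool_pos: [0.5858, -0.0782, 0.0339]
orientation: [-179.9, -0.0, -81.5]
force: [0.3, -3.8, 2.1]
opening: 0.04
gripper_force: 1.6
```

Emit:
carry_out:
  deltas:
    - [[-0.08,0,0,0,-0.1],[-0.16,0,0,0,-0.1],[-0.24,0,0,0,-0.1],[-0.3,0,0,0,-0.1],[-0.34,0,0,0,-0.1]]

```text
clock: 8.2
tool_pos: [0.575, -0.0112, 0.0325]
orientation: [180.0, -0.0, -81.5]
force: [0.8, -3.1, 2.6]
opening: 0.0397
gripper_force: 1.6
```

```bash
python3 go.py .569 .0128 .029 -81.5
cat > look.py <<'E'
from w import *
import sys
s=ctrl.snapshot("scene")
for b,k,c,p0 in(([-.05,.05,0,.09,.018,.06],"stop_face",(290,197),[.555,.116,.15]),([-.048,.048,-.1,0,.018,.042],"block_center",(252,194),[.556,.1,.15])):
    q=[a for a in ctrl.silhouettes(s,k) if np.hypot(*(np.array(a["centre"])-c))<30]
    if q: print(k,fit([(s,q[0]["mask"])],b,p0))
cv2.imwrite(sys.argv[1],cv2.resize(cv2.cvtColor(s["color"],cv2.COLOR_RGB2BGR)[150:250,180:350],None,fx=4,fy=4,interpolation=2))
E
python3 look.py pics/s4.png
```

```text
8.2 [ 0.575  -0.0112  0.0325] [179.99  -0.   -81.51] 0.03970657090610337 [ 0.8 -3.1  2.6]
len 0.025029321365674255 turn -0.006481779874263793 row [-0.1233  0.0119  0.0176] -0.0
stop_face (array([0.55418493, 0.11679553, 0.1308537 ]), np.float64(103.56862745098039), [np.int64(1347)])
block_center (array([0.55440837, 0.10268825, 0.19939612]), np.float64(262.06666666666666), [np.int64(1050)])
```

View pics/s4.png

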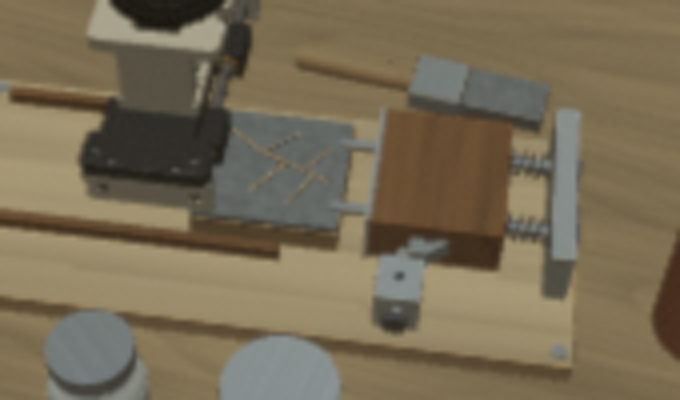

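The block is moving square. The gap to the stop is about 15–18 mm, between (350,170) and (375,180). I'll creep in and watch the force.

Emit:
carry_out:
  deltas:
    - [[-0.025,0,0,0,-0.1],[-0.045,0,0,0,-0.1],[-0.06,0,0,0,-0.1],[-0.07,0,0,0,-0.1],[-0.075,0,0,0,-0.1]]

```text
clock: 8.85
tool_pos: [0.573, 0.0025, 0.0325]
orientation: [180.0, 0.0, -81.5]
force: [0.3, -0.9, 0.0]
opening: 0.0396
gripper_force: 0.5
```

Emit:
carry_out:
  deltas:
    - [[-0.007,0,0,0,-0.1],[-0.013,0,0,0,-0.1]]

```text
clock: 9.05
tool_pos: [0.5726, 0.005, 0.0326]
orientation: [180.0, -0.0, -81.6]
force: [-0.4, -0.2, -1.2]
opening: 0.0394
gripper_force: 0.4
```

Emit:
carry_out:
  deltas:
    - [[-0.005,0,0,0,-0.1],[-0.01,0,0,0,-0.1]]

```text
clock: 9.25
tool_pos: [0.5725, 0.0066, 0.0327]
orientation: [-180.0, -0.0, -81.5]
force: [2.1, -6.4, 0.1]
opening: 0.0396
gripper_force: 3.5
```

Emit:
carry_out:
  deltas:
    - [[-0.005,0,0,0,-0.1],[-0.007,0,0,0,-0.1]]

```text
clock: 9.45
tool_pos: [0.5723, 0.0074, 0.0327]
orientation: [180.0, -0.1, -81.5]
force: [3.1, -7.5, -0.2]
opening: 0.0393
gripper_force: 4.1
```

```bash
python3 look.py pics/s5.png
```

```text
stop_face (array([0.55302635, 0.11818597, 0.15576784]), np.float64(201.65490196078431), [np.int64(1224)])
block_center (array([0.55143492, 0.11817278, 0.20322756]), np.float64(346.70588235294116), [np.int64(963)])
```

View pics/s5.png

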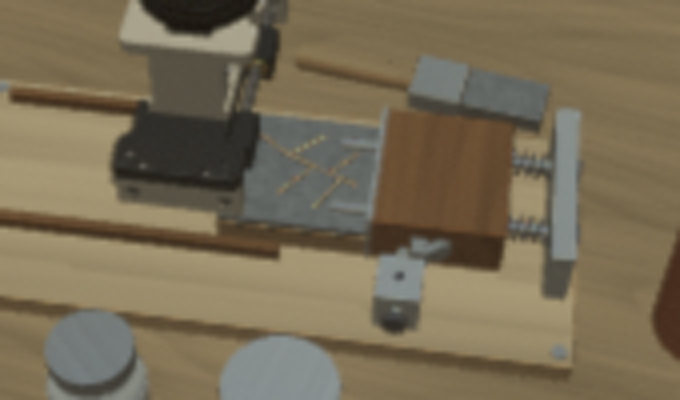

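The block sits against the stop's face at (377,180) with about 8 N, and the stop is still latched. I'll back off straight, lift, and check.

Emit:
carry_out:
  deltas:
    - [[0.05,0,0,0,-0.1],[0.12,0,0,0,-0.1],[0.2,0,0,0,-0.1],[0.2,0,-0.2,0,-0.1],[0.2,0,-0.4,0,-0.1]]

```text
clock: 10.1
tool_pos: [0.5771, -0.0331, 0.1123]
orientation: [179.8, -0.0, -81.6]
force: [1.1, -0.3, 1.0]
opening: 0.0394
gripper_force: 0.0
```

Emit:
carry_out:
  deltas:
    - [[0.2,0,-0.2,0,-0.1],[0.4,0,-0.3,0,-0.1],[0.6,0,-0.3,0,-0.1],[0.6,0,-0.3,0,-0.1],[0.6,0,-0.3,0,-0.1]]

```text
clock: 10.6
tool_pos: [0.5952, -0.1519, 0.1723]
orientation: [180.0, 0.0, -81.7]
force: [0.2, 1.1, -0.4]
opening: 0.0396
gripper_force: 0.0
```

```bash
python3 look.py pics/s6.png
```

```text
stop_face (array([0.55278974, 0.11763143, 0.12597056]), np.float64(141.156862745098), [np.int64(1294)])
block_center (array([0.55204645, 0.11573452, 0.1905768 ]), np.float64(227.0392156862745), [np.int64(1086)])
```

View pics/s6.png

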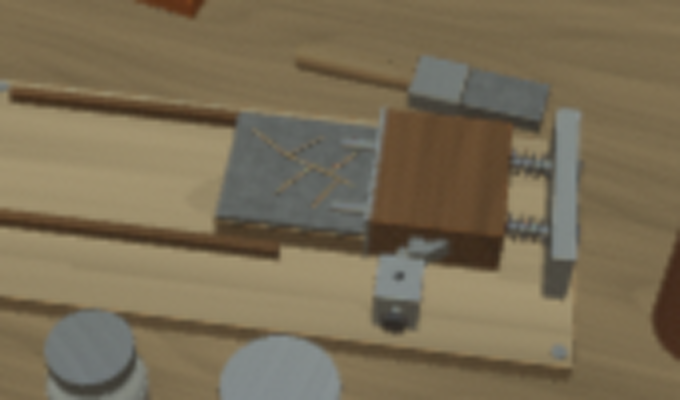

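The block sits flush and square against the latched stop at (375,180), and the arm is clear, so I'm handing in.

```bash
python3 -c "
from plant import ctrl
print(ctrl.close_job())"
```

```text
the job is handed in; nothing more can be done
None
```

I pushed the stop back to about 57 mm (estimated) and let go, it latched at about 35 mm, and the block now sits square against it; the job is handed in, but the hand-in gave no verdict.

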